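# Close the vent of a sterilising-container lid

### The arm

A 6-joint arm with a two-finger parallel gripper is mounted at the origin on a cart in front of the work surface, level with it; the furniture and walls round the work are solid. World frame = base frame: x ahead of the robot, y to its left, z up, the work surface at z = 0. Lengths are in mm, angles in degrees, forces in N, time in s.
With the tool pointing down it reaches from about 325 to 900 mm from the base axis. Payload 3.5 kg.
Tool frame: the origin (TCP) lies midway between the tips of the shut fingers; the grasp point (between the pads) lies 19 mm behind it (manip.tcp_to_grasp is the distance from the TCP to the grasp point, in mm); z points along the fingers, y is the direction in which the jaws open and shut (so a half turn about z gives the same grasp; the last joint's range is limited). The gripper opens to 85 mm and grips with 20 to 120 N. Pads are 22 mm wide; open, the fingers measure 114 mm over their backs; the gripper's body (76 mm by 85 mm) begins 54 mm behind the grasp point. The pads swing forward as they close: fully open they stand 13 mm farther back than shut.
Start: joints at [-72.502, 15.837, -1.513, 72.651, 0, 84.076], TCP at [248.431, -573.501, 231.313] pointing down, gripper open.
Joint ranges: [-178.77, 178.77], [-48.84, 107.48], [-61.69, 71.31], [-111.58, 123.2], [-90, 87.43], [-180, 180]. Speed limits (degrees/s): [147.25, 147.25, 180, 180, 180, 180].

### API

Orientations are given as [roll, pitch, yaw] about the fixed x, y, z axes, in that order (R = Rz(yaw) Ry(pitch) Rx(roll)).
In Python, from station import manip gives the robot as it stands.
- The arm moves only by the tool apply_moves, never from a script. Its argument "moves" is a list of rows, each an object with "delta_pos": the shift along the tool's x, y, z in m, a list of three; "twist": the turn about the tool's z in degrees. In form: [{"delta_pos": [x, y, z], "twist": twist}, ...]. A call has 1 to 20 rows; each row is the pose to reach, as a shift and turn from the pose commanded when the call began, along the tool's axes at that moment; what a row does not reach only later rows make up. A row lasts 1/10 s, in which the tool goes at most 50 mm and 8.59 degrees, less where a joint would pass 70% of its speed; a pose out of reach is approached as far as the arm can. A call with a gripper value outside its range is refused whole. "fingers" is the opening, from 0 (shut) to 1 (fully open), set as the call begins (left out, the last holds). The fingers move at their own pace and stop on an object; the grip force is fixed at half the most. Time passes only in rows, so rows that repeat a pose let the fingers close. It gives the time, the measured TCP pose, the force and the opening at its end, in the units of the state.
- manip.state(): the state, without advancing time (a new reading comes with each control period).
- manip.camera(name): name is "scene" or "top" or "wrist"; returns the picture (384x512x3 uint8, red, green, blue); there is no depth.
- manip.calibration(name): a dict with "vertical_fov" (degrees; the focal length in pixels is half the picture's height over the tangent of half this angle, whatever the lens; pixels are square), "cx", "cy" (the principal point, pixels), "cam_to_world" (4x4, takes a point from camera to world coordinates). Camera axes: x right, y down, z forward; pixel columns grow to the right and rows downward; lengths in mm; the calibration is good to about 2 mm. A picture is of the moment at which its call begins: read the wrist's pose just before it. calibration takes no time and is no camera call; for the wrist camera it gives the pose at the moment of the call.
- manip.hand_in(): hands the job in, once; it reports no verdict.
The state is a dict: "time": time; "joint_positions": joint angles; "dq": joint speeds; "joint_torque": joint torques, N m; "ee_pos": TCP position; "tool_rot": TCP orientation; "contact_force": force on the tool from outside, world axes, zero at the start; "torque": the same for the moment, N m; "gripper_width": finger opening in mm.
Only numpy, scipy, OpenCV 4.12 (cv2) and the standard library are available. Lean on these libraries where they do the work, as an engineer would, in place of code of your own. Each camera call takes 0.05 s, during which the arm holds its last target. There are 200 camera calls.

### The job

Fit the filter on the container lid: lay the white ribbed filter disc flat and centred on the round perforated vent in the middle of the lid and let go of it, then lay the steel retaining plate, knob up, flat and centred on top of the filter. Lower each one into place rather than dropping it.

Things in the scene. Friction and masses are not known exactly. Their poses are not given: they have to be found in the camera images.
- vent (a point): Centre of the flat top of the vent, a round perforated seat without rim, 84 mm across, 22 mm above the worktop, in the middle of a fixed aluminium container lid (146 x 186 mm with its end catches, long side along its y axis, top 18 mm high) lying flat. z up. Keep the arm clear of the fixed reel dispenser at the right rear (x over 0.52, y below -0.2, about as high as the hand).
- filter_center (a point): Centre (half-way up, on the axis) of the filter disc: a flat round white plastic cartridge with eight spokes over a grey mesh, 64 mm across and 12 mm thick, about 60 g, lying loose on the worktop, spokes up. z is its axis, up. It can be gripped across its rim in any direction. Not to be mistaken for the beige rolls of tape, 65 mm across and 19 mm high with an open middle.
- plate_center (a point): Point on the axis of the retaining plate, half-way up its full height of 30 mm (15 mm above its underside). It is a flat perforated steel disc 76 mm across and 6 mm thick with a round ridged steel knob in the middle, 22 mm across, standing 24 mm above the disc (6 to 30 mm above the underside); about 110 g, lying loose on the worktop, knob up. z is its axis, up.
- filter_disc: The same filter disc; origin at the centre of its underside, z up.
- retaining_plate: The same retaining plate; origin at the centre of its underside, z up.

How it is judged:
By the outcome, as a careful person would: the job done as asked, in the order asked, and still so for the second after the job is handed in, with the robot touching nothing.
It also fails if it takes over 56 s, if anything falls off the work surface, if the arm or the gripper's body presses on something with over 40 N, if the wrist force passes 120 N, or if a joint passes its speed limit or range.

## Working session

There is one attempt and no reset: what is moved stays moved. The work goes in short steps, Python scripts to look and compute and a tool call to move; the robot and the scene stay as the last step left them, time stands still between calls to the robot, and variables do not carry over. Pictures are saved under pics/ and viewed, about 8 in all and at most 12, crops included, and the job is handed in when it is done.

Besides the shell and the picture viewer there is one more tool, called after "Emit:" by a JSON object that holds its "op" and its "data". apply_moves: Moves the arm, as the interface text tells. Its arguments: {"type":"object","properties":{"moves":{"type":"array"},"fingers":{"type":"number"}},"required":["moves"]}

```bash
mkdir -p pics
cat > h.py <<'E'
import numpy as np,cv2
from station import manip
def ray(name,u,v,z,cal=None):
    c=cal or manip.calibration(name); T=np.array(c["cam_to_world"]); f=192/np.tan(np.radians(c["vertical_fov"]/2))
    d=T[:3,:3]@np.array([(u-c["cx"])/f,(v-c["cy"])/f,1]); o=T[:3,3]; return (o+d*(z-o[2])/d[2])
def proj(cal,p):
    T=np.linalg.inv(np.array(cal["cam_to_world"])); q=T[:3,:3]@np.array(p)+T[:3,3]; f=192/np.tan(np.radians(cal["vertical_fov"]/2))
    return cal["cx"]+f*q[0]/q[2],cal["cy"]+f*q[1]/q[2]
def save(name,img,s=1): cv2.imwrite(f"pics/{name}.png",cv2.resize(img[...,::-1],None,fx=s,fy=s))
E
python3 - <<'E'
from h import *
a=manip.camera("top");b=manip.camera("scene")
np.save("top0.npy",a)
save("top0",a,1.5);save("scene0",b,1.2)
print(manip.state()); 
for n in("top","scene","wrist"):print(n,manip.calibration(n))
E
```

```text
{'time': 0.1, 'joint_positions': array([-7.25041292e+01,  1.58767013e+01, -1.59058401e+00,  7.26521955e+01,
        1.50663452e-03,  8.40746124e+01]), 'dq': array([ 0.00617573, -0.02180159,  0.19431711, -0.07202733, -0.04302592,
       -0.06714163]), 'joint_torque': array([ 4.36791049e-05, -4.46709573e+01,  2.96128249e+01,  8.50191282e-03,
       -9.35486219e-05,  1.62237149e-05]), 'ee_pos': array([ 248.20023765, -572.81857171,  230.23625377]), 'tool_rot': array([-1.79881313e+02, -1.38329692e-02,  2.34212425e+01]), 'contact_force': array([-0.03196736,  0.32524321,  0.05064891]), 'torque': array([ 0.00877785, -0.03978418,  0.0220601 ]), 'gripper_width': 85.36625822023494}
top {'vertical_fov': 55.30168379774362, 'cx': 261.0538137914133, 'cy': 193.33529438866316, 'cam_to_world': array([[-2.55709444e-02, -9.86930161e-01,  1.59106830e-01,
         3.10788194e+02],
       [-9.99456276e-01,  2.19254854e-02, -2.46257061e-02,
         8.54790298e+01],
       [ 2.08153576e-02, -1.59650022e-01, -9.86954199e-01,
         8.88353327e+02],
       [ 0.00000000e+00,  0.00000000e+00,  0.00000000e+00,
[... 232 characters left out ...]
-6.75722815e-01,  3.35653872e-01, -6.56304163e-01,
         6.29607445e+02],
       [ 1.87861801e-02, -8.82189149e-01, -4.70520334e-01,
         4.35448658e+02],
       [ 0.00000000e+00,  0.00000000e+00,  0.00000000e+00,
         1.00000000e+00]])}
wrist {'vertical_fov': 67.99590913898285, 'cx': 250.01218667377367, 'cy': 192.78866791434626, 'cam_to_world': array([[ 3.97649432e-01, -8.67906490e-01, -2.97679784e-01,
         3.22932884e+02],
       [-9.17535869e-01, -3.76737085e-01, -1.27267819e-01,
        -5.40482418e+02],
       [-1.69044796e-03,  3.23739856e-01, -9.46144623e-01,
         3.74006671e+02],
       [ 0.00000000e+00,  0.00000000e+00,  0.00000000e+00,
         1.00000000e+00]])}
```

View pics/top0.png

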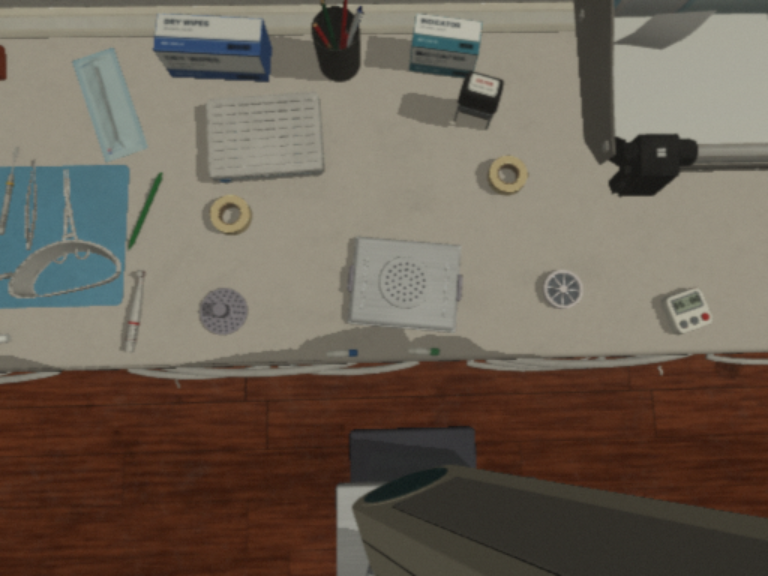

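View pics/scene0.png

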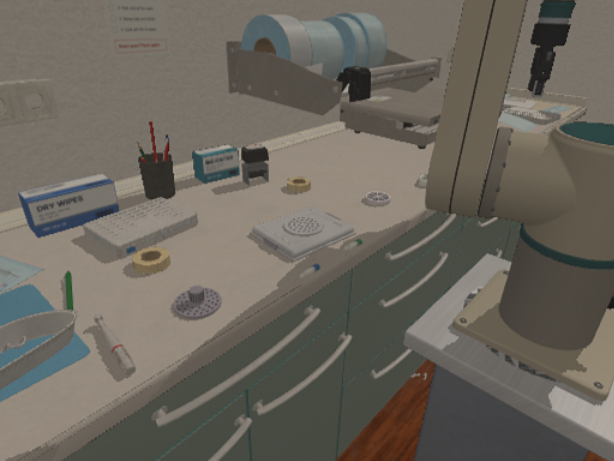

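The top view shows the filter at (375,193) native px, the vent at (270,188), and the plate disc at (149,207) with its knob leaning left. The scene view agrees. Next I'll refine these with masks.

Run:
```python
from h import *
a=np.load("top0.npy")
print("coarse",ray("top",375,193,12),ray("top",270,188,22),ray("top",149,207,6))
g=cv2.cvtColor(a,cv2.COLOR_RGB2GRAY)
# filter: bright rim
c=g[170:216,352:398]; m=(c>175).astype(np.uint8)
cs,_=cv2.findContours(m,0,1); k=max(cs,key=cv2.contourArea); e=cv2.fitEllipse(cv2.convexHull(k)); print("filter",e); u,v=e[0]; print(ray("top",u+352,v+170,12))
# vent holes: dark spots
c=g[165:212,245:295]; bh=cv2.morphologyEx(c,cv2.MORPH_BLACKHAT,np.ones((7,7)))
m=(bh>25).astype(np.uint8); n,l,s,ce=cv2.connectedComponentsWithStats(m)
p=np.array([q for q,t in zip(ce[1:],s[1:]) if np.hypot(q[0]-25,q[1]-23)<18],np.float32); (u,v),r=cv2.minEnclosingCircle(p); print("vent",len(p),u,v,r,p.mean(0)); print(ray("top",u+245,v+165,22))
# plate: darker than table
c=a[180:235,120:180].astype(int); d=(c[...,2]-c[...,0]); m=((d>-4)).astype(np.uint8); m=cv2.morphologyEx(m,cv2.MORPH_CLOSE,np.ones((3,3)))
cs,_=cv2.findContours(m,0,1); k=max(cs,key=cv2.contourArea); e=cv2.fitEllipse(cv2.convexHull(k)); print("plate",e); u,v=e[0]; print(ray("top",u+120,v+180,6))
# TCP projections, tool axis at
```

```text
coarse [ 446.7185765  -214.35101886   12.        ] [462.9543097   42.04044933  22.        ] [425.68851764 334.29957301   6.        ]Traceback (most recent call last):
  File "<stdin>", line 7, in <module>
ValueError: max() iterable argument is empty
```

Emit:
{"op": "apply_moves", "data": {"moves": [{"delta_pos": [0.016,-0.012,0.004],"twist": -4},{"delta_pos": [0.04,-0.031,0.01],"twist": -11},{"delta_pos": [0.065,-0.05,0.016],"twist": -19},{"delta_pos": [0.092,-0.071,0.023],"twist": -27},{"delta_pos": [0.12,-0.093,0.03],"twist": -35},{"delta_pos": [0.148,-0.114,0.037],"twist": -43},{"delta_pos": [0.176,-0.136,0.044],"twist": -51},{"delta_pos": [0.204,-0.157,0.051],"twist": -58},{"delta_pos": [0.232,-0.179,0.058],"twist": -64},{"delta_pos": [0.26,-0.2,0.065],"twist": -66.6},{"delta_pos": [0.285,-0.22,0.071],"twist": -66.6},{"delta_pos": [0.306,-0.236,0.076],"twist": -66.6},{"delta_pos": [0.32,-0.247,0.08],"twist": -66.6},{"delta_pos": [0.325,-0.251,0.081],"twist": -66.6},{"delta_pos": [0.325,-0.251,0.081],"twist": -66.6},{"delta_pos": [0.325,-0.251,0.081],"twist": -66.6}], "fingers": 1}}

```text
time: 1.7
ee_pos: [446.7, -214.5, 150.4]
tool_rot: [-180.0, 0.0, 90.0]
contact_force: [0.0, -0.0, 0.1]
gripper_width: 85.3
```

Run:
```python
from h import *
import pickle
cal=manip.calibration("wrist");b=manip.camera("wrist");t=manip.camera("top")
pickle.dump((cal,b),open("w1.pkl","wb"));np.save("top1.npy",t)
save("w1",b,1.5);s=manip.state();print(s["time"],s["ee_pos"],s["tool_rot"])
print(proj(cal,[447,-214,12]))
```

```text
1.8 [ 446.72134403 -214.90829811  150.55803541] [1.79985556e+02 2.93630610e-02 8.99510240e+01]
(np.float64(252.21593205078463), np.float64(179.6128461051125))
```

View pics/w1.png

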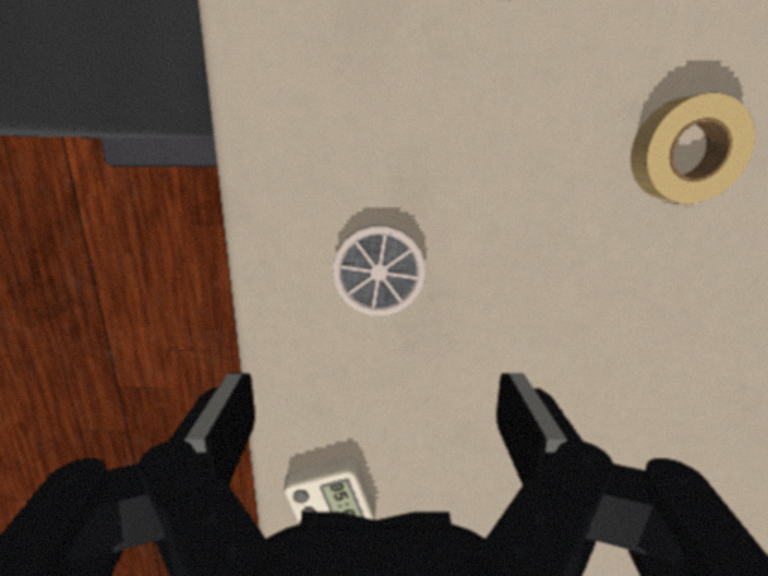

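The wrist view shows the filter centred at native px (252.5,180), against a predicted (252,180). The jaws straddle it.

Run:
```python
from h import *
import pickle
cal,b=pickle.load(open("w1.pkl","rb"))
c=b[145:215,215:290].astype(int); 
print(c[35,::6].tolist())
hsv=cv2.cvtColor(b[145:215,215:290],cv2.COLOR_RGB2HSV)
# rim: red-blue small & bright
m=((c[...,0]-c[...,2]<22)&(c[...,0]>160)).astype(np.uint8)
pts=cv2.findNonZero(m); e=cv2.fitEllipse(cv2.convexHull(pts)); print("w filter",e,ray("wrist",e[0][0]+215,e[0][1]+145,12,cal))
a=np.load("top0.npy"); c=a[170:216,352:398].astype(int); m=((c[...,0]-c[...,2]<18)&(c[...,0]>150)).astype(np.uint8)
pts=cv2.findNonZero(m);print(len(pts)); e=cv2.fitEllipse(cv2.convexHull(pts)); print("top filter",e,ray("top",e[0][0]+352,e[0][1]+170,12))
```

```text
[[180, 166, 146], [168, 156, 139], [128, 121, 120], [127, 120, 119], [161, 146, 142], [187, 174, 163], [199, 187, 178], [188, 176, 169], [77, 80, 80], [86, 87, 89], [90, 93, 94], [205, 187, 179], [176, 161, 144]]
w filter ((37.63737869262695, 34.1212272644043), (55.23139953613281, 57.154964447021484), 163.80215454101562) [ 447.43283323 -213.47268037   12.        ]
92
top filter ((23.36012840270996, 22.056211471557617), (23.84076690673828, 25.313461303710938), 130.23098754882812) [ 449.02907557 -215.41195353   12.        ]
```

Run:
```python
from station import manip
print(manip.tcp_to_grasp,[x for x in dir(manip) if x[0]!='_'])
```

```text
18.700000000000003 ['PlanningError', 'calibration', 'camera', 'hand_in', 'state', 'tcp_to_grasp']
```

Emit:
{"op": "apply_moves", "data": {"moves": [{"delta_pos": [0.0005,0.0005,0.01],"twist": 0},{"delta_pos": [0.001,0.001,0.03],"twist": 0},{"delta_pos": [0.001,0.001,0.06],"twist": 0},{"delta_pos": [0.001,0.001,0.09],"twist": 0},{"delta_pos": [0.001,0.001,0.115],"twist": 0},{"delta_pos": [0.001,0.001,0.133],"twist": 0},{"delta_pos": [0.001,0.001,0.144],"twist": 0},{"delta_pos": [0.001,0.001,0.149],"twist": 0},{"delta_pos": [0.001,0.001,0.151],"twist": 0},{"delta_pos": [0.001,0.001,0.151],"twist": 0},{"delta_pos": [0.001,0.001,0.151],"twist": 0}]}}

```text
time: 2.9
ee_pos: [448.7, -213.6, 0.2]
tool_rot: [179.9, 0.1, 90.0]
contact_force: [-0.2, -0.6, 0.3]
gripper_width: 85.6
```

Emit:
{"op": "apply_moves", "data": {"moves": [{"delta_pos": [0,0,0.001],"twist": 0},{"delta_pos": [0,0,0.002],"twist": 0},{"delta_pos": [0,0,0.002],"twist": 0},{"delta_pos": [0,0,0.002],"twist": 0},{"delta_pos": [0,0,0.002],"twist": 0},{"delta_pos": [0,0,0.002],"twist": 0},{"delta_pos": [0,0,0.002],"twist": 0},{"delta_pos": [0,0,0.002],"twist": 0},{"delta_pos": [0,0,0.002],"twist": 0},{"delta_pos": [0,0,0.002],"twist": 0}], "fingers": 0}}

```text
time: 3.9
ee_pos: [448.6, -213.4, -1.2]
tool_rot: [179.9, 0.1, 90.0]
contact_force: [-1.1, 1.5, 9.4]
gripper_width: 61.4
```

Run:
```python
from h import *
import pickle
cal=manip.calibration("wrist");b=manip.camera("wrist");t=manip.camera("scene")
pickle.dump((cal,b),open("w2.pkl","wb"))
o=np.hstack([b[200:384,120:390],cv2.resize(t[130:200,270:372],(270,184),interpolation=cv2.INTER_CUBIC)])
save("w2",o,1.45);s=manip.state();print(s["time"],s["ee_pos"],s["tool_rot"],s["gripper_width"],s["contact_force"])
```

```text
4.0 [ 448.60286546 -213.43375601   -1.17553705] [1.79932369e+02 6.02129201e-02 9.00312952e+01] 61.31886290953806 [-1.83693047  1.21443404  9.16639112]
```

View pics/w2.png

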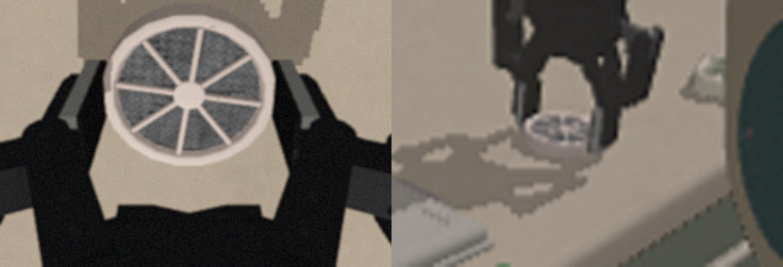

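Gripped, but the 9 N upward force suggests the tips touch the table. I'll open, raise 3 mm and regrip.

Emit:
{"op": "apply_moves", "data": {"moves": [{"delta_pos": [0,0,0],"twist": 0},{"delta_pos": [0,0,0],"twist": 0},{"delta_pos": [0,0,0],"twist": 0},{"delta_pos": [0,0,-0.001],"twist": 0},{"delta_pos": [0,0,-0.002],"twist": 0},{"delta_pos": [0,0,-0.003],"twist": 0},{"delta_pos": [0,0,-0.003],"twist": 0}], "fingers": 0.9}}

```text
time: 4.7
ee_pos: [448.0, -213.1, 0.5]
tool_rot: [180.0, 0.0, 90.0]
contact_force: [0.6, 0.9, 0.2]
gripper_width: 76.8
```

Emit:
{"op": "apply_moves", "data": {"moves": [{"delta_pos": [0,0,0],"twist": 0},{"delta_pos": [0,0,0],"twist": 0},{"delta_pos": [0,0,0],"twist": 0},{"delta_pos": [0,0,0],"twist": 0},{"delta_pos": [0,0,0],"twist": 0},{"delta_pos": [0,0,0],"twist": 0},{"delta_pos": [0,0,0],"twist": 0},{"delta_pos": [0,0,0],"twist": 0}], "fingers": 0}}

```text
time: 5.5
ee_pos: [448.1, -213.1, 1.2]
tool_rot: [180.0, 0.0, 90.0]
contact_force: [-1.7, 0.3, 8.1]
gripper_width: 60.9
```

Emit:
{"op": "apply_moves", "data": {"moves": [{"delta_pos": [0,0,-0.003],"twist": 0},{"delta_pos": [0,0,-0.01],"twist": 0},{"delta_pos": [0,0,-0.025],"twist": 0},{"delta_pos": [0,0,-0.045],"twist": 0},{"delta_pos": [0.005,0,-0.07],"twist": 0},{"delta_pos": [0.02,0.003,-0.095],"twist": 0},{"delta_pos": [0.04,0.006,-0.115],"twist": 0},{"delta_pos": [0.065,0.009,-0.13],"twist": 0},{"delta_pos": [0.09,0.012,-0.14],"twist": 0},{"delta_pos": [0.115,0.015,-0.145],"twist": 0},{"delta_pos": [0.135,0.015,-0.148],"twist": 0},{"delta_pos": [0.147,0.015,-0.149],"twist": 0},{"delta_pos": [0.15,0.015,-0.15],"twist": 0},{"delta_pos": [0.15,0.015,-0.15],"twist": 0},{"delta_pos": [0.15,0.015,-0.15],"twist": 0}]}}

```text
time: 7.0
ee_pos: [462.8, -63.6, 150.2]
tool_rot: [-180.0, 0.0, 90.0]
contact_force: [0.3, 0.3, -1.0]
gripper_width: 60.5
```

Run:
```python
from h import *
import pickle
cal=manip.calibration("wrist");b=manip.camera("wrist")
pickle.dump((cal,b),open("w3.pkl","wb"))
save("w3",b,1.5);s=manip.state();print(s["time"],s["ee_pos"],s["tool_rot"],s["gripper_width"],s["contact_force"])
print(proj(cal,[463,42,22]))
```

```text
7.05 [462.78833906 -63.67544013 150.10809873] [-1.79981394e+02  1.28488147e-02  8.99672085e+01] 60.73504084451298 [ 0.60522159  0.32653868 -0.86055061]
(np.float64(252.51081112572635), np.float64(67.86297239990078))
```

View pics/w3.png

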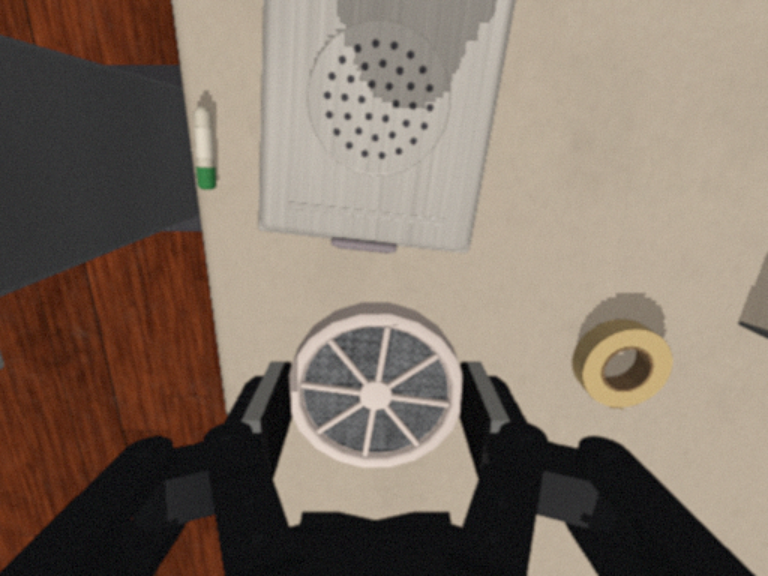

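The held filter sits level with its hub at native (251,263). The vent's hole pattern is centred near (252,65), where I predicted (252.5,68).

Run:
```python
from h import *
import pickle
cal,b=pickle.load(open("w3.pkl","rb"));g=cv2.cvtColor(b,cv2.COLOR_RGB2GRAY)
y0,x0=15,200;c=g[y0:115,x0:305]; bh=cv2.morphologyEx(c,cv2.MORPH_BLACKHAT,np.ones((9,9)))
n,l,s,ce=cv2.connectedComponentsWithStats((bh>30).astype(np.uint8))
p=np.array([q+[x0,y0] for q,t in zip(ce[1:],s[1:]) if 4<t[4]<40 and np.hypot(q[0]+x0-252,q[1]+y0-66)<43])
w=np.array([ray("wrist",*q,22,cal)[:2] for q in p],np.float32)
hull=cv2.minEnclosingCircle(w);print("vent n",len(w),"mean",w.mean(0),"circle",hull, "ring fit",)
r=np.hypot(*(w-hull[0]).T); print(np.sort(r).round(1)); k=w[r>hull[1]-3]
A=np.c_[2*k,np.ones(len(k))];sol=np.linalg.lstsq(A,(k**2).sum(1),rcond=None)[0];print("ring LSQ",len(k),sol[:2])
# held filter
c=b[195:320,185:320].astype(int); m=((c[...,0]-c[...,2]<35)&(c[...,0]>170)&(c[...,0]-c[...,1]>6)).astype(np.uint8)
m[:, :5]=0
cs,_=cv2.findContours(m,0,1); q=max(cs,key=lambda k:cv2.minEnclosingCircle(k)[1] if len(k)>20 else 0); e=cv2.fitEllipse(cv2.convexHull(q)); print("filter",e)
for z in(157,161,164):
    C=ray("wrist",e[0][0]+185,e[0][1]+195,z,cal)
    L=[ray("wrist",e[0][0]+185+s*e[1][1]/2,e[0][1]+195,z,cal)[0] for s in(-1,1)]
    H=ray("wrist",251,263,z,cal); print(z,C-manip.state()["ee_pos"],"diam",L[1]-L[0],"hub",H-manip.state()["ee_pos"])
```

```text
vent n 36 mean [462.6766    42.507587] circle ((462.65655517578125, 42.55657196044922), 30.255645751953125) ring fit
[ 9.8  9.9 10.1 10.1 10.2 10.3 20.  20.  20.  20.1 20.1 20.1 20.1 20.2
 20.2 20.2 20.2 20.3 29.9 30.  30.  30.  30.1 30.1 30.1 30.1 30.2 30.2
 30.2 30.2 30.2 30.2 30.2 30.3 30.3 30.3]
ring LSQ 18 [462.68270209  42.52567093]
filter ((69.15802001953125, 47.82829666137695), (129.7155303955078, 684.629638671875), 0.724055290222168)
157 [0.44552301 7.4158863  6.89190127] diam 370.09348717306875 hub [-1.24881106 -5.17318408  6.89190127]
161 [ 0.38603411  9.62033925 10.89190127] diam 359.2757181007872 hub [-1.25877486 -2.60075476 10.89190127]
164 [ 0.34141744 11.27367896 13.89190127] diam 351.16239129657583 hub [-1.26624772 -0.67143278 13.89190127]
```

Emit:
{"op": "apply_moves", "data": {"moves": [{"delta_pos": [0.008,0,0],"twist": 0},{"delta_pos": [0.025,0.001,0],"twist": 0},{"delta_pos": [0.05,0.001,0.005],"twist": 0},{"delta_pos": [0.075,0.001,0.015],"twist": 0},{"delta_pos": [0.095,0.001,0.03],"twist": 0},{"delta_pos": [0.106,0.001,0.05],"twist": 0},{"delta_pos": [0.1085,0.001,0.07],"twist": 0},{"delta_pos": [0.1085,0.001,0.09],"twist": 0},{"delta_pos": [0.1085,0.001,0.105],"twist": 0},{"delta_pos": [0.1085,0.001,0.115],"twist": 0},{"delta_pos": [0.1085,0.001,0.12],"twist": 0},{"delta_pos": [0.1085,0.001,0.122],"twist": 0},{"delta_pos": [0.1085,0.001,0.122],"twist": 0},{"delta_pos": [0.1085,0.001,0.122],"twist": 0}]}}

```text
time: 8.45
ee_pos: [464.5, 45.4, 29.0]
tool_rot: [179.9, 0.0, 90.0]
contact_force: [-0.3, 0.8, -0.3]
gripper_width: 60.8
```

Emit:
{"op": "apply_moves", "data": {"moves": [{"delta_pos": [0,0,0.001],"twist": 0},{"delta_pos": [0,0,0.002],"twist": 0},{"delta_pos": [0,0,0.003],"twist": 0},{"delta_pos": [0,0,0.003],"twist": 0}]}}

```text
time: 8.85
ee_pos: [463.7, 45.5, 25.3]
tool_rot: [-180.0, -0.0, 90.0]
contact_force: [-0.7, -0.1, 0.0]
gripper_width: 60.5
```

Emit:
{"op": "apply_moves", "data": {"moves": [{"delta_pos": [0,0,0.0005],"twist": 0},{"delta_pos": [0,0,0.001],"twist": 0},{"delta_pos": [0,0,0.0015],"twist": 0},{"delta_pos": [0,0,0.0015],"twist": 0}]}}

```text
time: 9.25
ee_pos: [463.7, 45.5, 23.7]
tool_rot: [-180.0, 0.0, 90.0]
contact_force: [-1.5, 0.8, -0.1]
gripper_width: 60.4
```

Run:
```python
from h import *
import pickle
cal=manip.calibration("wrist");b=manip.camera("wrist");t=manip.camera("scene")
pickle.dump((cal,b),open("w4.pkl","wb"))
o=np.hstack([b[200:384,120:390],cv2.resize(t[150:220,200:302],(270,184),interpolation=cv2.INTER_CUBIC)])
save("w4",o,1.45);s=manip.state();print(s["time"],s["ee_pos"],s["gripper_width"],s["contact_force"])
```

```text
9.35 [463.76787818  45.52249801  23.79154789] 60.440711070348655 [ 0.45104236 -0.71174425 -0.51249755]
```

View pics/w4.png

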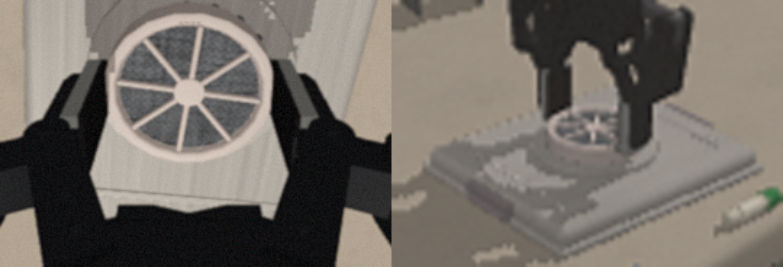

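The filter is centred over the vent and just above the seat. I'll lower it a little more until it makes contact.

Emit:
{"op": "apply_moves", "data": {"moves": [{"delta_pos": [0,0,0.0005],"twist": 0},{"delta_pos": [0,0,0.001],"twist": 0},{"delta_pos": [0,0,0.001],"twist": 0}]}}

```text
time: 9.65
ee_pos: [463.9, 45.5, 23.3]
tool_rot: [180.0, 0.0, 90.0]
contact_force: [-2.4, -0.5, 4.5]
gripper_width: 60.6
```

Emit:
{"op": "apply_moves", "data": {"moves": [{"delta_pos": [0,0,0.0005],"twist": 0},{"delta_pos": [0,0,0.001],"twist": 0},{"delta_pos": [0,0,0.001],"twist": 0}]}}

```text
time: 9.95
ee_pos: [463.9, 45.5, 23.2]
tool_rot: [180.0, 0.0, 90.0]
contact_force: [-5.1, 0.2, 12.5]
gripper_width: 60.6
```

Emit:
{"op": "apply_moves", "data": {"moves": [{"delta_pos": [0,0,-0.001],"twist": 0},{"delta_pos": [0,0,-0.001],"twist": 0}]}}

```text
time: 10.15
ee_pos: [464.1, 45.5, 23.3]
tool_rot: [180.0, 0.0, 90.0]
contact_force: [-2.3, 1.7, 5.9]
gripper_width: 60.6
```

Emit:
{"op": "apply_moves", "data": {"moves": [{"delta_pos": [0,0,0],"twist": 0},{"delta_pos": [0,0,0],"twist": 0},{"delta_pos": [0,0,0],"twist": 0},{"delta_pos": [0,0,0],"twist": 0},{"delta_pos": [0,0,0],"twist": 0},{"delta_pos": [0,0,-0.002],"twist": 0},{"delta_pos": [0,0,-0.01],"twist": 0},{"delta_pos": [0,0,-0.025],"twist": 0},{"delta_pos": [0,0,-0.045],"twist": 0},{"delta_pos": [0,0,-0.07],"twist": 0},{"delta_pos": [0,0,-0.095],"twist": 0},{"delta_pos": [0,0,-0.115],"twist": 0},{"delta_pos": [0,0,-0.125],"twist": 0},{"delta_pos": [0,0,-0.127],"twist": 0},{"delta_pos": [0,0,-0.127],"twist": 0},{"delta_pos": [0,0,-0.127],"twist": 0}], "fingers": 1}}

```text
time: 11.75
ee_pos: [462.8, 45.6, 148.7]
tool_rot: [-179.9, -0.0, 90.0]
contact_force: [-0.0, -0.7, 0.4]
gripper_width: 85.2
```

Run:
```python
from h import *
import pickle
cal=manip.calibration("wrist");b=manip.camera("wrist")
pickle.dump((cal,b),open("w5.pkl","wb"))
save("w5",b[60:310,120:400],2.4);s=manip.state();print(s["time"],s["ee_pos"],s["tool_rot"])
print(proj(cal,[462.7,42.5,34]))
```

```text
11.8 [462.73051605  45.5453225  148.57239324] [-1.79857425e+02 -5.88252027e-03  9.00200740e+01]
(np.float64(252.2101018198883), np.float64(190.24373024696854))
```

View pics/w5.png

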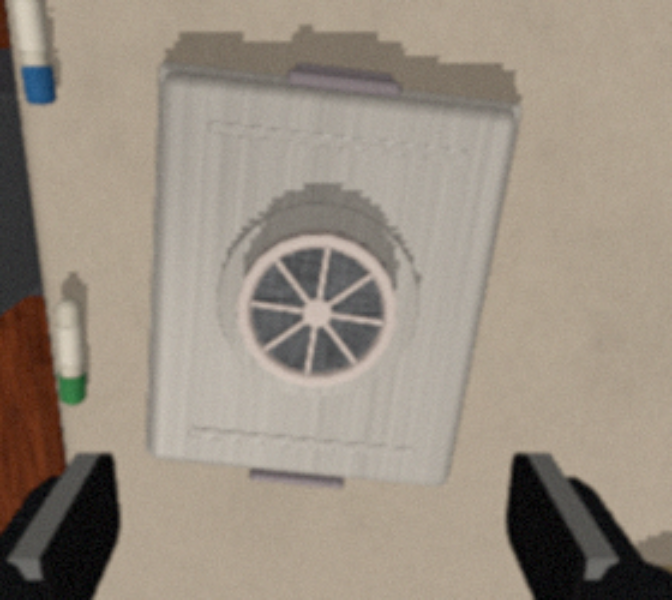

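The filter hub is at native (252.1,190.4), against (252.2,190.2) predicted for a perfectly centred filter, so the filter is seated. Next is the plate.

Emit:
{"op": "apply_moves", "data": {"moves": [{"delta_pos": [0.008,-0.001,-0.003],"twist": 0},{"delta_pos": [0.025,-0.003,-0.006],"twist": 0},{"delta_pos": [0.05,-0.006,-0.01],"twist": 0},{"delta_pos": [0.08,-0.01,-0.01],"twist": 0},{"delta_pos": [0.115,-0.015,-0.01],"twist": 0},{"delta_pos": [0.15,-0.02,-0.01],"twist": 0},{"delta_pos": [0.185,-0.024,-0.01],"twist": 0},{"delta_pos": [0.22,-0.029,-0.01],"twist": 0},{"delta_pos": [0.25,-0.033,-0.01],"twist": 0},{"delta_pos": [0.273,-0.036,-0.01],"twist": 0},{"delta_pos": [0.285,-0.038,-0.01],"twist": 0},{"delta_pos": [0.289,-0.038,-0.01],"twist": 0},{"delta_pos": [0.289,-0.038,-0.01],"twist": 0},{"delta_pos": [0.289,-0.038,-0.01],"twist": 0}], "fingers": 0.65}}

```text
time: 13.2
ee_pos: [425.6, 333.6, 159.6]
tool_rot: [-180.0, 0.0, 90.0]
contact_force: [0.3, 0.1, -0.9]
gripper_width: 55.5
```

Run:
```python
from h import *
import pickle
cal=manip.calibration("wrist");b=manip.camera("wrist")
pickle.dump((cal,b),open("w6.pkl","wb"))
save("w6",b[60:310,120:400],2.4);s=manip.state();print(s["time"],s["ee_pos"],s["tool_rot"],s["gripper_width"])
print(proj(cal,[425.7,334.3,6]),proj(cal,[425.7,334.3,30]))
```

```text
13.25 [425.72399352 333.51436059 159.67132831] [-1.79979708e+02  3.36083486e-02  8.99506357e+01] 55.35099773998439
(np.float64(251.98988962871158), np.float64(175.5235097931392)) (np.float64(252.1076844681847), np.float64(181.9148028966959))
```

View pics/w6.png

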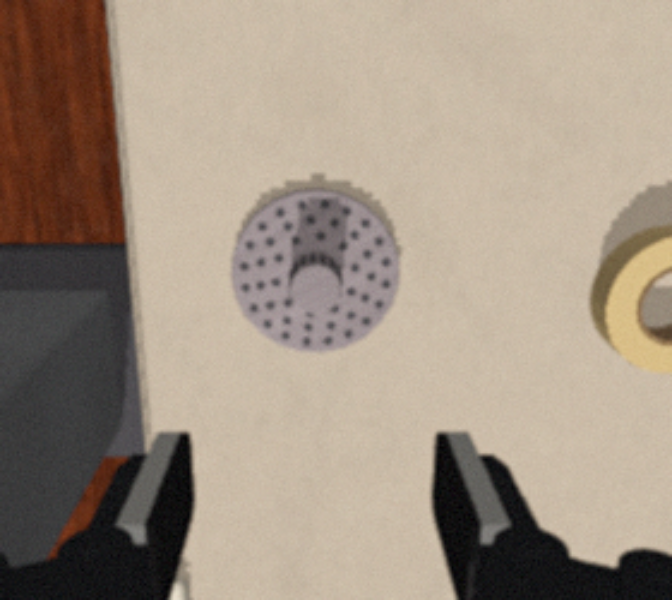

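The plate is upright on the table, with the knob top at native (251.3,180.8). That puts it near (425,335.5). I'll descend and grip the knob.

Emit:
{"op": "apply_moves", "data": {"moves": [{"delta_pos": [0.001,0,0.01],"twist": 0},{"delta_pos": [0.002,0,0.03],"twist": 0},{"delta_pos": [0.002,0,0.06],"twist": 0},{"delta_pos": [0.002,0,0.09],"twist": 0},{"delta_pos": [0.002,0,0.115],"twist": 0},{"delta_pos": [0.002,0,0.133],"twist": 0},{"delta_pos": [0.002,0,0.143],"twist": 0},{"delta_pos": [0.002,0,0.148],"twist": 0},{"delta_pos": [0.002,0,0.149],"twist": 0},{"delta_pos": [0.002,0,0.149],"twist": 0},{"delta_pos": [0.002,0,0.149],"twist": 0}]}}

```text
time: 14.35
ee_pos: [426.6, 337.0, 11.8]
tool_rot: [179.9, -0.1, 90.0]
contact_force: [0.5, -0.0, 0.5]
gripper_width: 55.8
```

Emit:
{"op": "apply_moves", "data": {"moves": [{"delta_pos": [0,0,0],"twist": 0},{"delta_pos": [0,0,0],"twist": 0},{"delta_pos": [0,0,0],"twist": 0},{"delta_pos": [0,0,0],"twist": 0},{"delta_pos": [0,0,0],"twist": 0},{"delta_pos": [0,0,0],"twist": 0},{"delta_pos": [0,0,0],"twist": 0},{"delta_pos": [0,0,0],"twist": 0},{"delta_pos": [0,0,0],"twist": 0}], "fingers": 0}}

```text
time: 15.25
ee_pos: [426.1, 336.8, 11.6]
tool_rot: [179.9, -0.0, 90.0]
contact_force: [-0.5, -0.6, 5.4]
gripper_width: 19.5
```

Emit:
{"op": "apply_moves", "data": {"moves": [{"delta_pos": [0,0,-0.003],"twist": 0},{"delta_pos": [0,0,-0.01],"twist": 0},{"delta_pos": [0,0,-0.025],"twist": 0},{"delta_pos": [0,0,-0.045],"twist": 0},{"delta_pos": [-0.005,0.001,-0.07],"twist": 0},{"delta_pos": [-0.02,0.003,-0.09],"twist": 0},{"delta_pos": [-0.045,0.006,-0.105],"twist": 0},{"delta_pos": [-0.075,0.01,-0.115],"twist": 0},{"delta_pos": [-0.11,0.014,-0.12],"twist": 0},{"delta_pos": [-0.145,0.019,-0.12],"twist": 0},{"delta_pos": [-0.18,0.023,-0.12],"twist": 0},{"delta_pos": [-0.215,0.028,-0.12],"twist": 0},{"delta_pos": [-0.245,0.032,-0.12],"twist": 0},{"delta_pos": [-0.27,0.035,-0.12],"twist": 0},{"delta_pos": [-0.285,0.037,-0.12],"twist": 0},{"delta_pos": [-0.291,0.038,-0.12],"twist": 0},{"delta_pos": [-0.291,0.038,-0.12],"twist": 0},{"delta_pos": [-0.291,0.038,-0.12],"twist": 0}]}}

```text
time: 17.05
ee_pos: [463.5, 46.0, 130.8]
tool_rot: [-180.0, -0.0, 90.0]
contact_force: [-0.2, 0.1, -1.1]
gripper_width: 19.8
```

Run:
```python
from h import *
import pickle
cal=manip.calibration("wrist");b=manip.camera("wrist");t=manip.camera("scene")
pickle.dump((cal,b),open("w7.pkl","wb"))
o=np.hstack([b[170:370,115:385],cv2.resize(t[110:210,190:325],(270,200),interpolation=cv2.INTER_CUBIC)])
save("w7",o,1.48);s=manip.state();print(s["time"],s["ee_pos"],s["tool_rot"],s["gripper_width"],s["contact_force"])
e=s["ee_pos"]; print("disc top/knob top px on axis (TCP)",proj(cal,e+[0,0,-5.6]),proj(cal,e+[0,0,18.4]),"with bias",proj(cal,e+[-1.2,-2.5,-5.6]),proj(cal,e+[-1.2,-2.5,18.4]))
```

```text
17.15 [463.51460702  46.29788006 130.74439789] [-1.79981552e+02 -2.00764288e-02  9.00883044e+01] 19.491690061261675 [-1.47859744 -0.1523403  -1.01288427]
disc top/knob top px on axis (TCP) (np.float64(253.09468511484698), np.float64(243.14544395254723)) (np.float64(253.5031312794616), np.float64(266.2064985396062)) with bias (np.float64(251.05229802958087), np.float64(246.89173744190035)) (np.float64(251.14091498661253), np.float64(270.40762323672425))
```

View pics/w7.png

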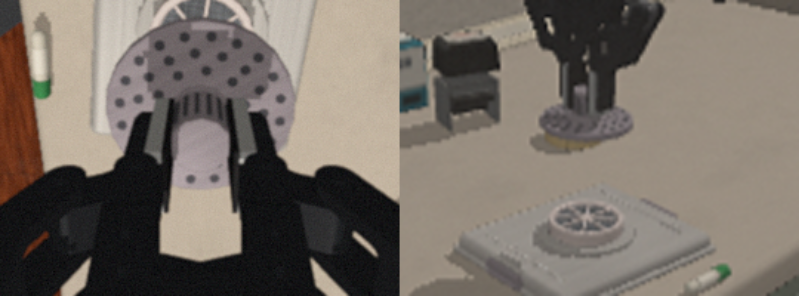

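The plate is held level with the knob gripped, about 85 mm above the filter. The disc outline runs over native rows 183–298 and columns 187–314, and the knob top is at about (250,269).

Run:
```python
from h import *
import pickle
cal,b=pickle.load(open("w7.pkl","rb")); e=manip.state()["ee_pos"]
z=e[2]-5.6
print("top edge y",ray("wrist",250.5,182.8,z-6,cal)-e,ray("wrist",250.5,182.8,z,cal)-e,"bottom",ray("wrist",250.5,297.7,z,cal)-e)
print("L/R",ray("wrist",187.3,243,z,cal)-e,ray("wrist",313.6,243,z,cal)-e)
print("knob top",ray("wrist",250.1,269.3,e[2]+18.4,cal)-e)
```

```text
top edge y [ -1.5824543   35.36374859 -11.6       ] [-1.58545791 37.17878817 -5.6       ] bottom [ -1.47428151 -38.91135683  -5.6       ]
L/R [-3.88340162e+01  2.78099245e-02 -5.60000000e+00] [35.68341984  0.15960493 -5.6       ]
knob top [-1.73481735 -1.83984767 18.4       ]
```

Emit:
{"op": "apply_moves", "data": {"moves": [{"delta_pos": [-0.001,0,0.005],"twist": 0},{"delta_pos": [-0.002,0.0004,0.015],"twist": 0},{"delta_pos": [-0.002,0.0004,0.03],"twist": 0},{"delta_pos": [-0.002,0.0004,0.045],"twist": 0},{"delta_pos": [-0.002,0.0004,0.06],"twist": 0},{"delta_pos": [-0.002,0.0004,0.07],"twist": 0},{"delta_pos": [-0.002,0.0004,0.077],"twist": 0},{"delta_pos": [-0.002,0.0004,0.08],"twist": 0},{"delta_pos": [-0.002,0.0004,0.08],"twist": 0},{"delta_pos": [-0.002,0.0004,0.08],"twist": 0}]}}

```text
time: 18.15
ee_pos: [464.8, 43.5, 51.3]
tool_rot: [179.9, 0.0, 90.0]
contact_force: [0.7, 0.3, -1.4]
gripper_width: 20.2
```

Emit:
{"op": "apply_moves", "data": {"moves": [{"delta_pos": [0,0,0.001],"twist": 0},{"delta_pos": [0,0,0.002],"twist": 0},{"delta_pos": [0,0,0.003],"twist": 0},{"delta_pos": [0,0,0.003],"twist": 0}]}}

```text
time: 18.55
ee_pos: [464.1, 43.5, 47.8]
tool_rot: [-180.0, -0.0, 90.0]
contact_force: [0.5, 0.8, -1.7]
gripper_width: 19.7
```

Emit:
{"op": "apply_moves", "data": {"moves": [{"delta_pos": [0,0,0.0005],"twist": 0},{"delta_pos": [0,0,0.001],"twist": 0},{"delta_pos": [0,0,0.001],"twist": 0}]}}

```text
time: 18.85
ee_pos: [464.1, 43.5, 46.7]
tool_rot: [-180.0, 0.0, 90.0]
contact_force: [0.0, -0.2, -2.3]
gripper_width: 19.4
```

Emit:
{"op": "apply_moves", "data": {"moves": [{"delta_pos": [0.0005,0,0.0],"twist": 0},{"delta_pos": [0.0007,0,0.0005],"twist": 0},{"delta_pos": [0.0007,0,0.001],"twist": 0},{"delta_pos": [0.0007,0,0.001],"twist": 0}]}}

```text
time: 19.25
ee_pos: [464.1, 44.2, 45.7]
tool_rot: [-180.0, -0.0, 90.0]
contact_force: [0.2, 0.0, -1.5]
gripper_width: 19.4
```

Emit:
{"op": "apply_moves", "data": {"moves": [{"delta_pos": [0,0,0.0005],"twist": 0},{"delta_pos": [0,0,0.001],"twist": 0},{"delta_pos": [0,0,0.001],"twist": 0}]}}

```text
time: 19.55
ee_pos: [464.2, 44.2, 45.6]
tool_rot: [-180.0, 0.0, 90.0]
contact_force: [-2.7, 0.2, 6.2]
gripper_width: 19.8
```

Emit:
{"op": "apply_moves", "data": {"moves": [{"delta_pos": [0,0,-0.0005],"twist": 0},{"delta_pos": [0,0,-0.0005],"twist": 0}]}}

```text
time: 19.75
ee_pos: [464.2, 44.2, 45.6]
tool_rot: [180.0, -0.0, 90.0]
contact_force: [-2.9, 0.1, 3.3]
gripper_width: 19.5
```

Emit:
{"op": "apply_moves", "data": {"moves": [{"delta_pos": [0,0,0],"twist": 0},{"delta_pos": [0,0,0],"twist": 0},{"delta_pos": [0,0,0],"twist": 0},{"delta_pos": [0,0,0],"twist": 0},{"delta_pos": [0,0,0],"twist": 0},{"delta_pos": [0,0,0],"twist": 0},{"delta_pos": [0,0,-0.003],"twist": 0},{"delta_pos": [0,0,-0.01],"twist": 0},{"delta_pos": [0,0,-0.025],"twist": 0},{"delta_pos": [0,0,-0.045],"twist": 0},{"delta_pos": [0,0,-0.07],"twist": 0},{"delta_pos": [0,0,-0.09],"twist": 0},{"delta_pos": [0,0,-0.103],"twist": 0},{"delta_pos": [0,0,-0.109],"twist": 0},{"delta_pos": [0,0,-0.11],"twist": 0},{"delta_pos": [0,0,-0.11],"twist": 0},{"delta_pos": [0,0,-0.11],"twist": 0}], "fingers": 0.65}}

```text
time: 21.45
ee_pos: [463.3, 44.2, 154.3]
tool_rot: [-179.9, -0.0, 90.0]
contact_force: [-0.5, 1.0, -0.3]
gripper_width: 55.9
```

Run:
```python
from h import *
import pickle
cal=manip.calibration("wrist");b=manip.camera("wrist");t=manip.camera("scene")
pickle.dump((cal,b),open("w8.pkl","wb"))
o=np.hstack([b[70:270,115:385],cv2.resize(t[140:240,190:325],(270,200),interpolation=cv2.INTER_CUBIC)])
save("w8",o,1.48);s=manip.state();print(s["time"],s["ee_pos"],s["tool_rot"],s["gripper_width"],s["contact_force"])
for z in (40,64): u,v=proj(cal,[462.7,42.5,z]);print(z,u,v,"crop",(u-115)*1.48,(v-70)*1.48)
```

```text
21.55 [463.38236395  44.22355105 154.30482359] [-1.79880616e+02 -3.19134001e-03  9.00203149e+01] 55.369834925123634 [-0.38186743  0.2513485  -0.02558562]
40 251.7117184961053 189.1024190047182 crop 202.33334337423585 176.27158012698294
64 251.77413848224418 197.648166880421 crop 202.42572495372139 188.91928698302308
```

View pics/w8.png

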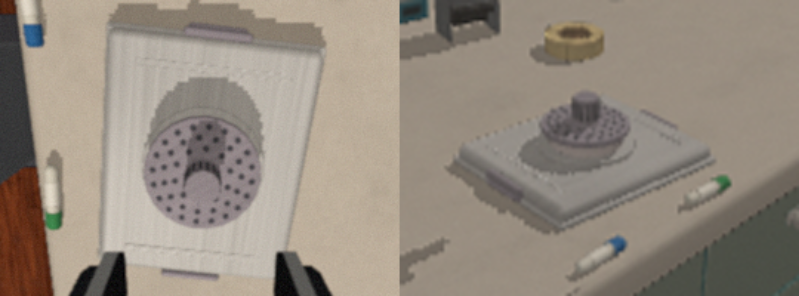

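The knob top sits at crop px (202,187), against (202.4,188.9) predicted, so the plate is centred to about 1 mm. It lies flat on the filter and the gripper is well clear, so I'm handing in.

```bash
python3 -c "
from station import manip
print(manip.hand_in())"
```

```text
the job is handed in; nothing more can be done
None
```

The filter is on the vent and the retaining plate is on the filter, knob up. I lowered each one until the wrist felt contact before letting go. I handed in at about 21.6 s of the 56 s, with the gripper empty and about 110 mm above where it let go of the plate.

**Filter:** I regripped it once, because the first grip read 9 N upward, as if the tips were pressing on the table. The second grip read much the same (8 N), and the filter still lifted cleanly. After release its hub was within 0.3 px of the vent centre in the wrist picture.

**Plate:** it went down by its knob. In the last picture the knob top was about 1–2 px from where a centred plate would put it, roughly 1 mm, and the scene view showed it lying flat.

**Forces:** the highest contact reading I saw between moves was about 12.5 N, while seating the filter.

**Checks that disagreed:**
- **Grip widths:** they read 2–3 mm under the stated sizes, about 61 mm on the 64 mm filter and 19.5 mm on the 22 mm knob.
- **Wrist camera:** held parts appeared 1–3 mm off the TCP. I cancelled this by measuring the parts and the vent with the same camera.

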